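# Set the ripening box vent to its widest hole

### The job

Open the vent of the cheese ripening box to its widest setting: lift its steel stay off the pin on the roof, draw the shutter further open with it, and drop the last hole, the one beside the wooden knob, over the pin until the stay lies down flat; then let go. Feel for the pin gently, without bearing down hard on it, and leave the cheeses and the other things around where they are.

Things in the scene. Friction and masses are not known exactly. Their poses are not given: they have to be found in the camera images.
- hinge (a point): the shutter's upright hinge line at the left end of the box's front, at roof height, 128 in front of and 140 left of the box's middle. The wooden ripening box is 240 deep (x), 340 wide (y), 150 high, fixed to the table; its front faces the robot (its -x). This point's axes are the box's.
- shutter (a joint): opening angle (rad) of the shutter, a 14 thick wooden panel 190 long in front of the box: 0 shut (it runs from the hinge along the box's -y), growing as its free edge swings towards the robot, up to 1.3. Starts at about 0.25. Its hinge is stiff (about 0.35 N m of friction): it stays where it is left.
- pivot (a point): where the stay is pivoted on the shutter's top edge, 160 from the hinge; on the stay's underside. The stay is a flat steel bar 25 wide, 4 thick, reaching 236 from the pivot; it swivels about the upright there and lifts. Its x axis runs from pivot to knob. Holes along it at 100 and 136 (slots 26 long, 13.5 wide), 166 and 192 (round, 10.5 across). The pin starts in one of the two slots.
- stay (a joint): lift angle of the stay about its pivot (rad): 0 when it lies flat, its underside 5 above the roof; up to 0.7. It sinks under its own weight (about 0.16 kg with the knob) when not held. Resting on top of the pin with the last hole beside it, it reads about 0.05.
- last_hole (a point): centre of the last round hole (10.5 across) at the underside of the stay, 192 from the pivot
- knob (a point): centre of the upright wooden knob at the stay's free end, 222 from the pivot and 30 beyond the last hole: 22 across, 34 high, standing on the bar; this point is half-way up, 21 above the bar's underside. Its axes are those of the stay.
- pin_plate: dark steel plate 34 by 50, 4 thick, on the roof, origin at the centre of its underside; its x axis is the box's. It carries a fixed flat-topped upright steel pin, 8 across, its top 15 above the roof (10 above the underside of the flat stay). The pin is clamped in the plate's slot, not always at the centre: up to 7 either way along the plate's x, up to 2 along its y.
- blank_plate: the same plate without a pin, 36 from the pin plate along the box's x, in front of it or behind it; of no use here
- small_cheese: bystander: a small cheese wheel on the box's roof, 72 across, 34 high; origin at its underside
- hygrometer: bystander: a round white dial instrument on the roof, 60 across, 25 high; origin at its underside
- herb_cheese: bystander: a cheese wheel on the table left of the box, 120 across, 60 high; origin at its underside
- pale_cheese: bystander: a pale cheese wheel on the table right of the box, 100 across, 45 high; origin at its underside
- brine_jar: bystander: a glass jar on the table right of the box, 60 across, 90 high; origin at its underside
- rind_brush: bystander: a brush lying on the table, left; origin at its underside
- cheese_iron: bystander: a cheese iron with a T handle lying on the table, right; origin at its underside

How it is judged:
On the way:
1. the stay is lifted off its pin (value of joint stay above 0.05 rad), for 0.1 s.
At the end, for the whole second after the job is handed in: the stay lies flat (lift angle under 0.02 rad) with its last hole over the pin (hole within 11 mm of the pin plate's centre, which no other hole and no unseated stay allows), the shutter more than 0.4 rad open and at rest (value of joint stay below 0.02 rad and horizontal distance between last_hole and pin_plate below 0.011 m and value of joint shutter above 0.4 rad and velocity of joint shutter between -0.02 and 0.02 rad/s); the robot touches nothing.
It fails at once if the stay is pressed or dragged on the pin with more than 20 N (contact force between stay and pin_plate above 20 N).
It fails at once if a cheese, jar, instrument or tool standing around is shifted by more than 20 mm (distance of any of small_cheese, hygrometer, herb_cheese, pale_cheese, brine_jar, rind_brush, cheese_iron from where it was at the start of the episode above 0.02 m).
It also fails if it takes over 64 s, if anything falls off the work surface, if the arm or the gripper's body presses on something with over 40 N, if the wrist force passes 120 N, or if a joint passes its speed limit or range.

### The arm

A 7-joint arm with a two-finger parallel gripper is mounted at the origin on the work surface. World frame = base frame: x ahead of the robot, y to its left, z up, the work surface at z = 0. Lengths are in m, angles in rad, forces in N, time in s.
With the tool pointing down it reaches from about 0.425 to 0.925 m from the base axis. Payload 6.8 kg.
Tool frame: the origin (TCP) lies on the centre line of the jaws, within the pads' length; the fingertips stand 14 mm ahead of it and the grasp point (between the pads) lies 5 mm behind it (r.nose_length is the distance from the TCP to the fingertips, in m); z points along the fingers, y is the direction in which the jaws open and shut (so a half turn about z gives the same grasp; the last joint's range is limited). The gripper opens to 85 mm and grips with 20 to 120 N. Pads are 22 mm wide; open, the fingers measure 114 mm over their backs; the gripper's body (76 mm by 85 mm) begins 54 mm behind the grasp point. The pads swing forward as they close: fully open they stand 13 mm farther back than shut.
Start: joints at [-1.426, 0.477, 0.022, 1.555, -0.011, 1.109, -0.083], TCP at [0.169, 0.654, 0.245] pointing down, gripper open.
Joint ranges: [-2.96, 2.96], [-0.34, 2.1], [-1.41, 1.46], [0.24, 2.44], [-1.37, 4.51], [0.17, 1.92], [-2.96, 2.96]. Speed limits (rad/s): [2.39, 2.39, 3.14, 3.14, 3.14, 3.14, 3.14].

### API

Orientations are given as a rotation vector (axis times angle).
In Python, from bench import r, imaging, look_for, outline_of gives the robot as it stands. The module is installed in compiled form; this text tells all that it offers.
- The arm moves only by the tool carry_out, never from a script. Its arguments are lists of equal length, an entry for each row: "offset": the shift along the tool's x, y, z as a fraction of full scale, a list of three; "turn": the turn, a rotation vector about the tool's x, y, z as a fraction of full scale, a list of three. A call has 1 to 8 rows; each row is the pose to reach, as a shift and turn from the pose commanded when the call began, along the tool's axes at that moment; what a row does not reach only later rows make up. Full scale, the value 1, is 0.5 m for a shift and 1.5 rad for a turn. A row lasts 1/10 s, in which the tool goes at most 50 mm and 8.59 degrees, less where a joint would pass 70% of its speed; a pose out of reach is approached as far as the arm can. A call with a number of a shift or a turn outside -1 to 1 is refused whole. A call with a gripper value outside its range is refused whole. "hand" is the closure, from 0 (fully open) to 1 (shut), set as the call begins (left out, the last holds). The fingers move at their own pace and stop on an object; "force" is the grip in N (left out, the last holds). Time passes only in rows, so rows that repeat a pose let the fingers close. It gives the time, the measured TCP pose, the force and the opening at its end, in the units of the state.
- r.get_obs(): the state, without advancing time (a new reading comes with each control period).
- imaging.grab_frame(name): name is "scene" or "top" or "wrist"; returns a dict with "pixels" (384x512x3 uint8, red, green, blue), "fx", "fy", "cx", "cy" (pixels), "R" (3x3) and "t" (3): a world point X has camera coordinates R X + t. Camera axes: x right, y down, z forward; pixel columns grow to the right and rows downward; lengths in m; the calibration is good to about 2 mm. The wrist camera is an equidistant fisheye: a pixel r from the principal point sees the ray r / f radians off the axis. A picture is of the moment at which its call begins. There is no depth.
- r.hand_in(): hands the job in, once; it reports no verdict.
Trained networks look in the newest picture that a camera, given by its name, has taken for a name from the list of things; names that differ only in an ending like _2 or _b are one class to them, and where a whole thing is asked for, a point or a joint stands for the part that bears it (a point fixed in the world has none). Each returns a list of dicts, best first, with "score" (0 to 1); they miss things now and then, are a little off and sometimes report something else, mostly with a low value. They report only what shows in the picture. A call takes as long as a camera call.
- look_for(query, camera): "xyz" ([x, y, z] in m, in the coordinates of the camera as it stood for that picture, good to about 4 mm: the middle of the surface that is visible of it).
- outline_of(query, camera): "region" (384x512 bool, what is visible of it).
The state is a dict: "clock": time; "joints": joint angles; "qvel": joint speeds; "tau": joint torques, N m; "tcp_pos": TCP position; "orientation": TCP orientation; "contact_force": force on the tool from outside, world axes, zero at the start; "moment": the same for the moment, N m; "grip_width": finger opening in m.
Only numpy, scipy, OpenCV 4.12 (cv2) and the standard library are available. Lean on these libraries where they do the work, as an engineer would, in place of code of your own. Each camera call takes 0.05 s, during which the arm holds its last target. There are 200 camera calls.

## Working session

There is one attempt and no reset: what is moved stays moved. The work goes in short steps, Python scripts to look and compute and a tool call to move; the robot and the scene stay as the last step left them, time stands still between calls to the robot, and variables do not carry over. Pictures are saved under pics/ and viewed, about 8 in all and at most 12, crops included, and the job is handed in when it is done.

Besides the shell and the picture viewer there is one more tool, called after "Request:" by a JSON object that holds its "api" and its "payload". carry_out: Moves the arm, as the interface text tells. Shift numbers are shares of 0.5 m and turn numbers shares of 1.5 rad, none past 1 either way. Its arguments: {"type":"object","properties":{"offset":{"type":"array","items":{"type":"array","items":{"type":"number","minimum":-1,"maximum":1}}},"turn":{"type":"array","items":{"type":"array","items":{"type":"number","minimum":-1,"maximum":1}}},"hand":{"type":"number"},"force":{"type":"number"}},"required":["offset","turn"]}

```bash
mkdir -p pics
cat > h.py <<'E'
import numpy as np, cv2
from bench import r, imaging, look_for, outline_of
from scipy.spatial.transform import Rotation as Ro
def save(f,name,crop=None,s=1):
    p=f["pixels"][:,:,::-1]
    if crop: a,b,c,d=crop; p=p[a:b,c:d]
    cv2.imwrite("pics/"+name,cv2.resize(p,None,fx=s,fy=s,interpolation=cv2.INTER_CUBIC))
def w(f,x): return np.array(f["R"]).T@(np.array(x)-np.array(f["t"]))
def ray(f,u,v,z):
    R=np.array(f["R"]);c=-R.T@np.array(f["t"]);d=R.T@np.array([(u-f["cx"])/f["fx"],(v-f["cy"])/f["fy"],1])
    return c+d*(z-c[2])/d[2]
def proj(f,X):
    c=np.array(f["R"])@np.array(X)+np.array(f["t"]); return [f["fx"]*c[0]/c[2]+f["cx"],f["fy"]*c[1]/c[2]+f["cy"]]
E
python3 - <<'E'
from h import *
np.set_printoptions(precision=4,suppress=True)
o=r.get_obs();print(o["clock"],o["tcp_pos"],o["orientation"],o["grip_width"],o["contact_force"])
for c in ["scene","top"]:
    f=imaging.grab_frame(c);save(f,c+"0.png",s=1.5);print(c,f["fx"],-np.array(f["R"]).T@np.array(f["t"]))
    for q in ["hinge","shutter","pivot","stay","last_hole","knob","pin_plate","blank_plate","small_cheese","hygrometer","herb_cheese","pale_cheese","brine_jar"]:
        try: print(q,[(round(d["score"],2),w(f,d["xyz"])) for d in look_for(q,c)[:2]])
        except Exception as e: print(q,e)
E
```

```text
0.0 [0.1687 0.653  0.2443] [-0.3959 -3.1165  0.0029] 0.08548734687796712 [-0.1177 -0.1724  0.8644]
scene 352.1104194162582 [0.8308 0.4358 0.9074]
hinge [(0.64, array([0.5662, 0.0781, 0.1498]))]
shutter [(0.87, array([0.4185, 0.0332, 0.1571]))]
pivot [(0.75, array([0.52  , 0.0225, 0.1589]))]
stay [(0.86, array([0.5248, 0.0233, 0.1585]))]
last_hole [(0.96, array([0.5198, 0.0227, 0.1593]))]
knob [(0.73, array([0.5187, 0.0247, 0.1627]))]
pin_plate [(0.57, array([0.4183, 0.03  , 0.1602])), (0.53, array([0.5304, 0.0294, 0.1556]))]
blank_plate [(0.47, array([0.4951, 0.0187, 0.1533]))]
small_cheese [(0.88, array([ 0.6572, -0.0487,  0.1845]))]
hygrometer [(0.86, array([0.5996, 0.1769, 0.1779])), (0.3, array([0.5193, 0.0219, 0.1577]))]
herb_cheese [(0.8, array([0.5253, 0.3194, 0.0595]))]
pale_cheese [(0.88, array([ 0.6661, -0.2007,  0.0443])), (0.42, array([0.4135, 0.3449, 0.0168]))]
brine_jar [(0.53, array([ 0.5627, -0.2006,  0.0854])), (0.31, array([0.524 , 0.3188, 0.057 ]))]
top 486.72223513620503 [0.3704 0.0574 1.2415]
hinge [(0.73, array([0.5373, 0.0565, 0.1496]))]
shutter [(0.69, array([0.4387, 0.0285, 0.1603]))]
pivot [(0.63, array([0.5015, 0.0192, 0.1573]))]
stay [(0.87, array([0.4998, 0.015 , 0.1535]))]
last_hole [(0.68, array([0.5006, 0.0221, 0.16  ]))]
knob [(0.83, array([0.4976, 0.0194, 0.1562])), (0.48, array([ 0.6431, -0.0562,  0.1864]))]
pin_plate [(0.52, array([0.4978, 0.0197, 0.1581])), (0.51, array([0.5296, 0.0254, 0.1521]))]
blank_plate [(0.68, array([0.4942, 0.0196, 0.1543]))]
small_cheese [(0.97, array([ 0.6458, -0.057 ,  0.1876]))]
hygrometer [(0.98, array([0.5964, 0.1764, 0.1743]))]
herb_cheese [(0.69, array([0.5074, 0.3073, 0.0589])), (0.34, array([0.5955, 0.17  , 0.1757]))]
pale_cheese [(0.74, array([ 0.6547, -0.1972,  0.0454]))]
brine_jar [(0.93, array([ 0.5427, -0.2015,  0.0888]))]
```

View pics/top0.png

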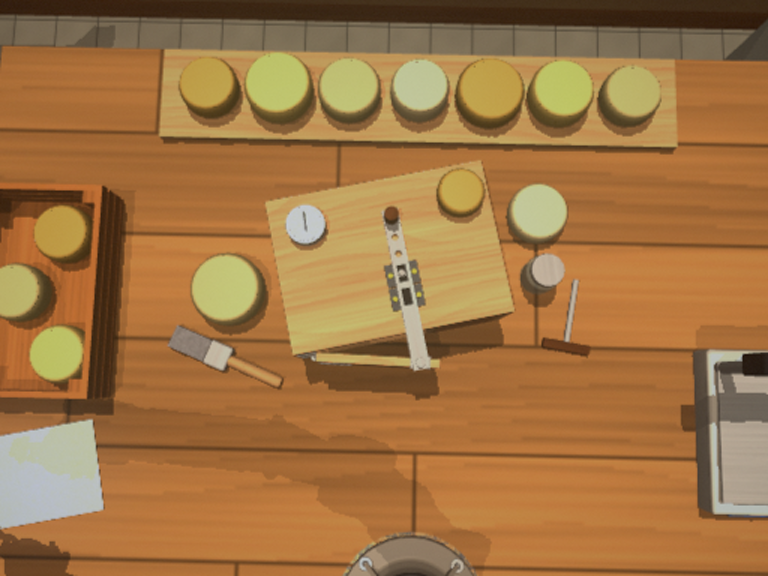

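View pics/scene0.png

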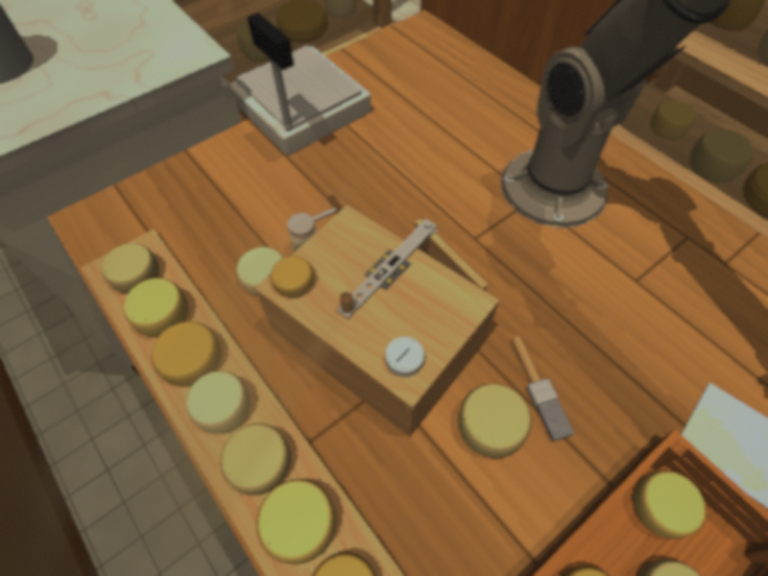

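Top view: box rotated about 11°, stay from pivot (420,364) to knob (391,214); slots at (407,297) and (403,272). Next, a zoom on the plates and the box corners.

Run:
```python
from h import *
np.set_printoptions(precision=4,suppress=True)
f=imaging.grab_frame("top");g=imaging.grab_frame("scene")
save(f,"a.png",(125,255,240,300),5);save(g,"b.png",(140,215,215,300),7)
a=cv2.imread("pics/a.png");b=cv2.imread("pics/b.png")
H=max(a.shape[0],b.shape[0]);pad=lambda p:np.vstack([p,np.zeros((H-p.shape[0],p.shape[1],3),np.uint8)])
b=cv2.resize(b,None,fx=.82,fy=.82);cv2.imwrite("pics/c.png",np.hstack([pad(a)[:600],pad(b)[:600]])[:600]);
for n,u,v in [("FL",295,355),("FR",513,312),("BR",482,162),("BL",266,202)]: print(n,ray(f,u/1.5,v/1.5,.15))
for n,u,v in [("knobtop",391,214)]: print(n,ray(f,u/1.5,v/1.5,.193))
for n,u,v in [("pivot",420,364),("hole1",407,297),("hole2",403,272),("h3",398,251),("h4",395,238)]: print(n,ray(f,u/1.5,v/1.5,.159))
```

```text
FL [0.4033 0.184  0.15  ]
FR [ 0.4748 -0.1405  0.15  ]
BR [ 0.7058 -0.0931  0.15  ]
BL [0.6354 0.2371 0.15  ]
knobtop [0.611  0.0459 0.193 ]
pivot [ 0.394  -0.0017  0.159 ]
hole1 [0.4929 0.0191 0.159 ]
hole2 [0.5304 0.0258 0.159 ]
h3 [0.5622 0.0339 0.159 ]
h4 [0.5819 0.0388 0.159 ]
```

View pics/c.png

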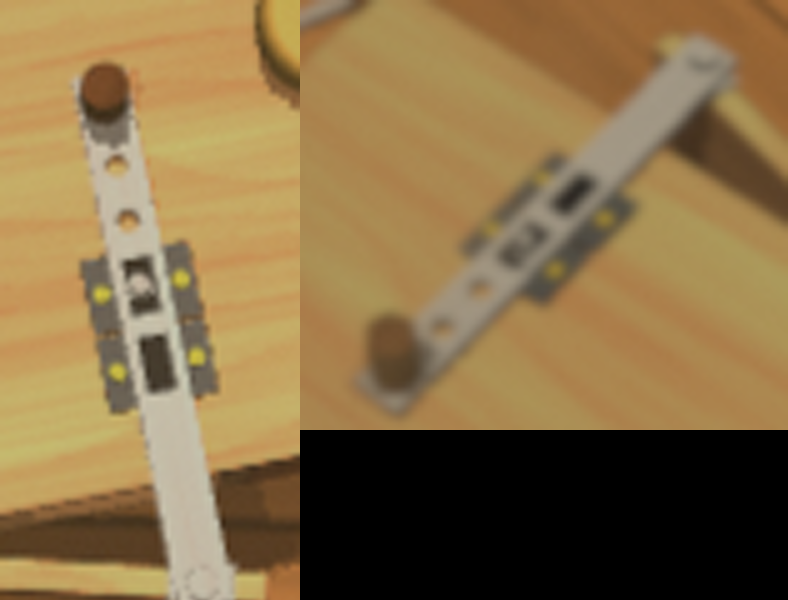

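Rear plate holds the pin (crop ~(142,283)), now in the second slot. Planning the move above the knob.

```bash
cat >> h.py <<'E'
import json,os
np.set_printoptions(precision=4,suppress=True)
C="cmd.json"
def cur():
    if os.path.exists(C): d=json.load(open(C)); return np.array(d["p"]),Ro.from_rotvec(d["o"])
    o=r.get_obs(); return np.array(o["tcp_pos"]),Ro.from_rotvec(o["orientation"])
def tool(yaw,lift=0):
    # stay direction yaw; tool x opposite to the stay, y = stay y, z down; pitched with the stay by lift
    R0=Ro.from_euler("z",yaw)*Ro.from_matrix(np.array([[-1,0,0],[0,1,0],[0,0,-1.]]))
    return R0*Ro.from_rotvec([0,lift,0])
def row(p,R):
    """print row for absolute target, relative to commanded pose"""
    p0,R0=cur(); o=np.round(R0.inv().apply(np.array(p)-p0)/.5,4); t=np.round((R0.inv()*R).as_rotvec()/1.5,4)
    return list(map(float,o)),list(map(float,t))
def done(o,t):
    """record last row of executed call"""
    p0,R0=cur(); p=p0+R0.apply(np.array(o)*.5); R=R0*Ro.from_rotvec(np.array(t)*1.5)
    json.dump(dict(p=list(p),o=list(R.as_rotvec())),open(C,"w"))
E
python3 - <<'E'
from h import *
from scipy.optimize import brentq
p0,R0=cur();json.dump(dict(p=list(p0),o=list(R0.as_rotvec())),open(C,"w"))
print(r.nose_length)
f=imaging.grab_frame("top");print("pin",ray(f,268.4,181.6,.165))
print(tool(0,.1).apply([0,0,1]))
T=np.array([.611,.046,.27]);Rt=tool(np.radians(12.4))
print(row((p0+T)/2,R0*Ro.from_rotvec((R0.inv()*Rt).as_rotvec()/2)));print(row(T,Rt))
E
```

```text
0.014
pin [0.5289 0.0265 0.165 ]
[-0.0998  0.     -0.995 ]
([-0.5801, -0.4777, -0.0247], [0.0, 0.0, -0.1564])
([-1.1601, -0.9553, -0.0494], [0.0, 0.0, -0.3128])
```

Request:
{"api": "carry_out", "payload": {"offset": [[-0.58,-0.478,-0.025],[-0.58,-0.478,-0.025],[-0.58,-0.478,-0.025],[-0.58,-0.478,-0.025],[-0.58,-0.478,-0.025],[-0.58,-0.478,-0.025],[-0.58,-0.478,-0.025],[-0.58,-0.478,-0.025]], "turn": [[0,0,-0.156],[0,0,-0.156],[0,0,-0.156],[0,0,-0.156],[0,0,-0.156],[0,0,-0.156],[0,0,-0.156],[0,0,-0.156]], "hand": 0.3, "force": 40}}

```text
clock: 2.35
tcp_pos: [0.3927, 0.3453, 0.2583]
orientation: [0.038, 3.14, -0.001]
contact_force: [0.1, 0.1, -0.2]
grip_width: 0.0597
```

```bash
sed -i 's/\[0,lift,0\]/[0,-lift,0]/' h.py
python3 - <<'E'
from h import *
done([-0.58,-0.478,-0.025],[0,0,-0.156])
o=r.get_obs();print(o["tcp_pos"],o["orientation"],o["grip_width"],cur()[0],cur()[1].as_rotvec())
print(row([.611,.046,.27],tool(np.radians(12.4))))
E
```

```text
[0.3927 0.3453 0.2583] [ 0.0381  3.1401 -0.001 ] 0.05969520647128415 [0.3898 0.3496 0.2578] [0.0295 3.1414 0.    ]
([-0.4537, -0.5988, -0.0244], [0.0, 0.0, -0.1568])
```

Request:
{"api": "carry_out", "payload": {"offset": [[-0.454,-0.599,-0.024],[-0.454,-0.599,-0.024],[-0.454,-0.599,-0.024],[-0.454,-0.599,-0.024],[-0.454,-0.599,-0.024],[-0.454,-0.599,-0.024],[-0.454,-0.599,-0.024],[-0.454,-0.599,-0.024]], "turn": [[0,0,-0.157],[0,0,-0.157],[0,0,-0.157],[0,0,-0.157],[0,0,-0.157],[0,0,-0.157],[0,0,-0.157],[0,0,-0.157]]}}

```text
clock: 3.15
tcp_pos: [0.6129, 0.0416, 0.2702]
orientation: [-0.334, 3.123, -0.002]
contact_force: [0.7, -0.1, 0.5]
grip_width: 0.0599
```

Run:
```python
from h import *
done([-0.454,-0.599,-0.024],[0,0,-0.157])
o=r.get_obs();print(o["tcp_pos"],o["orientation"],cur()[0],cur()[1].as_rotvec(),o["contact_force"])
f=imaging.grab_frame("wrist");save(f,"w1.png",s=1.5)
print({k:v for k,v in f.items() if k!="pixels"})
for q in ["knob","last_hole","pin_plate","pivot"]: print(q,[(round(d["score"],2),w(f,d["xyz"])) for d in look_for(q,"wrist")[:2]])
```

```text
[0.6129 0.0416 0.2702] [-0.3336  3.1226 -0.0025] [0.6112 0.0459 0.2698] [-0.3397  3.1232  0.    ] [ 0.719  -0.0957  0.4868]
{'fx': 297.3186396354542, 'fy': 297.3186396354542, 'cx': 253.61181375227088, 'cy': 186.66804830905014, 'R': array([[-0.2131,  0.977 , -0.0034],
       [ 0.9399,  0.2059,  0.2722],
       [ 0.2667,  0.0548, -0.9622]]), 't': array([ 0.0898, -0.6265,  0.2361])}
knob [(0.72, array([0.5533, 0.03  , 0.1569])), (0.66, array([ 0.4469, -0.2598,  0.0111]))]
last_hole [(0.76, array([0.5542, 0.0365, 0.1556]))]
pin_plate [(0.48, array([ 0.6532, -0.1997,  0.0428]))]
pivot [(0.82, array([0.5512, 0.0345, 0.1578]))]
```

View pics/w1.png

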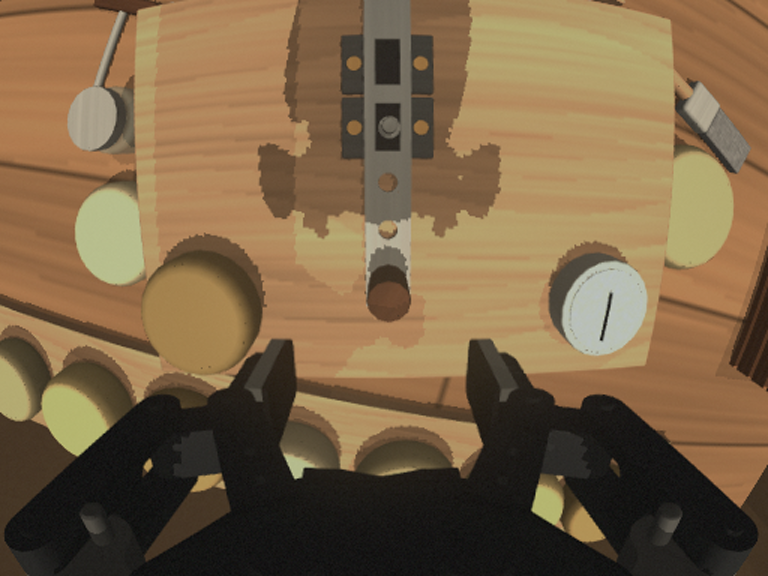

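```bash
cat >> h.py <<'E'
def fray(f,u,v,z):
    R=np.array(f["R"]);c=-R.T@np.array(f["t"]);x,y=u-f["cx"],v-f["cy"];q=np.hypot(x,y);a=q/f["fx"]
    d=R.T@np.array([np.sin(a)*x/q,np.sin(a)*y/q,np.cos(a)]);return c+d*(z-c[2])/d[2]
E
python3 - <<'E'
from h import *
o=r.get_obs();print(o["tcp_pos"],cur()[0])
f=imaging.grab_frame("wrist")
save(f,"w2.png",(10,220,205,315),2.8)
print(-f["R"].T@f["t"])
import pickle;pickle.dump(f,open("w2.pkl","wb"))
E
```

```text
[0.6108 0.0468 0.2696] [0.6112 0.0459 0.2698]
[0.5433 0.033  0.3974]
```

View pics/w2.png

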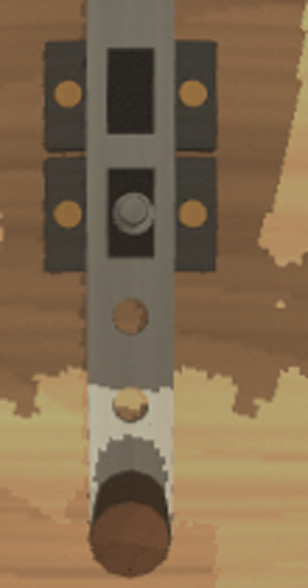

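Pin top at crop (134,211), last hole (130,405), knob top (130,540), rear plate bounds x 44–216, y 156–271.

Run:
```python
from h import *
import pickle
f=pickle.load(open("w2.pkl","rb"))
P=lambda u,v,z: fray(f,205+(u+.0)/2.8-.3,10+v/2.8-.3,z)
d={}
for n,u,v,z in [("pin",134,211,.165),("s136",131,212,.159),("s100",130,91,.159),("h166",130,317,.159),("h192",130,405,.159),("knob",130,540,.193),("plate",130,213.5,.154)]:
    d[n]=P(u,v,z);print(n,d[n])
dr=(d["h192"]-d["s100"])[:2];L=np.linalg.norm(dr);print("len",L,"yaw",np.degrees(np.arctan2(dr[1],dr[0])))
dr/=L;nn=np.array([-dr[1],dr[0]]);
print("pin along/cross rel h192",(d["pin"]-d["h192"])[:2]@dr,(d["pin"]-d["h192"])[:2]@nn)
print("knob rel h192",(d["knob"]-d["h192"])[:2]@dr,(d["knob"]-d["h192"])[:2]@nn)
```

```text
pin [0.5282 0.0286 0.165 ]
s136 [0.5282 0.0277 0.159 ]
s100 [0.4938 0.0197 0.159 ]
h166 [0.5577 0.034  0.159 ]
h192 [0.5827 0.0395 0.159 ]
knob [0.6116 0.0462 0.193 ]
plate [0.5284 0.0274 0.154 ]
len 0.09107363637003013 yaw 12.526995358719018
pin along/cross rel h192 -0.05554959508906348 0.0011750718188572838
knob rel h192 0.029670863897036423 0.00026109045602893375
```

Run:
```python
from h import *
print(row([.612,.0455,.2],tool(np.radians(12.5))),row([.612,.0455,.1795],tool(np.radians(12.5))))
```

```text
([-0.0014, -0.0012, 0.1396], [0.0, 0.0, -0.001]) ([-0.0014, -0.0012, 0.1806], [0.0, 0.0, -0.001])
```

Request:
{"api": "carry_out", "payload": {"offset": [[-0.0014,-0.0012,0.07],[-0.0014,-0.0012,0.14],[-0.0014,-0.0012,0.16],[-0.0014,-0.0012,0.18],[-0.0014,-0.0012,0.18],[-0.0014,-0.0012,0.18]], "turn": [[0,0,-0.001],[0,0,-0.001],[0,0,-0.001],[0,0,-0.001],[0,0,-0.001],[0,0,-0.001]]}}

```text
clock: 4.05
tcp_pos: [0.6127, 0.0458, 0.1811]
orientation: [-0.342, 3.121, 0.0]
contact_force: [-0.0, -0.2, 0.7]
grip_width: 0.0598
```

Request:
{"api": "carry_out", "payload": {"offset": [[0,0,0],[0,0,0],[0,0,0],[0,0,0],[0,0,0],[0,0,0]], "turn": [[0,0,0],[0,0,0],[0,0,0],[0,0,0],[0,0,0],[0,0,0]], "hand": 1, "force": 30}}

```text
clock: 4.65
tcp_pos: [0.6124, 0.0455, 0.1801]
orientation: [-0.342, 3.122, 0.0]
contact_force: [2.2, 0.2, 1.0]
grip_width: 0.0206
```

```bash
cat >> h.py <<'E'
from scipy.optimize import brentq
pin=np.array([.5282,.0286]);yb=np.radians(12.45)
bx=np.array([np.cos(yb),np.sin(yb)]);by=np.array([-bx[1],bx[0]]);hinge=np.array([.3998,.1570])
def piv(th): return hinge+.16*(-by*np.cos(th)-bx*np.sin(th))
th1=brentq(lambda t:np.linalg.norm(pin-piv(t))-.192,.2,1.2)
def dirn(th):
    d=pin-piv(th);return np.arctan2(d[1],d[0])
E
python3 - <<'E'
from h import *
done([-0.0014,-0.0012,0.18],[0,0,-0.001])
o=r.get_obs();print(o["clock"],o["tcp_pos"],cur()[0],o["grip_width"],o["contact_force"],o["moment"])
th0=brentq(lambda t:np.linalg.norm(pin-piv(t))-.136,.1,1.2)
print(th0,piv(th0),np.degrees(dirn(th0)),th1,piv(th1),np.degrees(dirn(th1)))
E
```

```text
4.65 [0.6124 0.0455 0.1801] [0.612  0.0455 0.1798] 0.020609296631867786 [2.2329 0.2054 0.9939] [ 0.0532 -0.3132 -0.0015]
0.24160322293859654 [ 0.3959 -0.003 ] 13.415162884835414 0.6197996647102596 [0.3371 0.0098] 5.623156918739309
```

```bash
cat >> h.py <<'E'
def pose(pv,yaw,l,rg=.2226,h=.0248):
    a=rg*np.cos(l)-h*np.sin(l);z=.155+h*np.cos(l)+rg*np.sin(l)
    return [pv[0]+a*np.cos(yaw),pv[1]+a*np.sin(yaw),z],tool(yaw,l)
pv0=np.array([.3945,-.0027]);yw0=np.radians(12.5)
E
python3 - <<'E'
from h import *
print(cur()[0],pose(pv0,yw0,0)[0])
for l in [.03,.06,.09,.12,.14]: print(row(*pose(pv0,yw0,l)))
E
```

```text
[0.612  0.0455 0.1798] [np.float64(0.6118234911848972), np.float64(0.0454794580626217), np.float64(0.1798)]
([0.002, 0.0001, -0.0133], [0.0, -0.02, 0.0])
([0.0041, 0.0001, -0.0266], [0.0, -0.04, 0.0])
([0.0066, 0.0001, -0.0398], [0.0, -0.06, 0.0])
([0.0094, 0.0001, -0.0529], [0.0, -0.08, 0.0])
([0.0116, 0.0001, -0.0616], [0.0, -0.0933, 0.0])
```

Request:
{"api": "carry_out", "payload": {"offset": [[0.002,0,-0.0133],[0.0041,0,-0.0266],[0.0066,0,-0.04],[0.0094,0,-0.053],[0.0116,0,-0.0616],[0.0116,0,-0.0616],[0.0116,0,-0.0616]], "turn": [[0,-0.02,0],[0,-0.04,0],[0,-0.06,0],[0,-0.08,0],[0,-0.0933,0],[0,-0.0933,0],[0,-0.0933,0]]}}

```text
clock: 5.35
tcp_pos: [0.606, 0.0442, 0.2107]
orientation: [-0.327, 2.985, 0.023]
contact_force: [0.9, 0.6, -0.5]
grip_width: 0.0211
```

Run:
```python
from h import *
done([.0116,0,-.0616],[0,-.0933,0])
o=r.get_obs();print(o["clock"],o["tcp_pos"],cur()[0],o["grip_width"],o["contact_force"],o["moment"])
pe=piv(th1);ye=dirn(th1);pm=piv(.2416);ys=dirn(.2416)
for i in range(1,9):
    s=i/8;th=.2416+s*(th1-.2416);pv=piv(th)+(pv0-pm)*(1-s);print(row(*pose(pv,yw0+s*(ye-yw0),.14)))
```

```text
5.35 [0.606  0.0442 0.2107] [0.6063 0.0442 0.2106] 0.0210592703303398 [ 0.9472  0.6098 -0.4903] [ 0.0026 -0.0941  0.0046]
([0.0142, -0.0026, -0.002], [0.0014, -0.0, 0.0099])
([0.0282, -0.0046, -0.004], [0.0028, -0.0, 0.0198])
([0.0422, -0.0059, -0.0059], [0.0042, -0.0, 0.0297])
([0.0559, -0.0065, -0.0079], [0.0056, -0.0, 0.0396])
([0.0695, -0.0065, -0.0098], [0.007, -0.0, 0.0495])
([0.0828, -0.0059, -0.0117], [0.0084, -0.0, 0.0595])
([0.0959, -0.0046, -0.0135], [0.0098, -0.0, 0.0694])
([0.1087, -0.0027, -0.0153], [0.0112, -0.0, 0.0793])
```

Request:
{"api": "carry_out", "payload": {"offset": [[0.0142,-0.0026,-0.002],[0.0282,-0.0046,-0.004],[0.0422,-0.0059,-0.006],[0.056,-0.0065,-0.008],[0.0695,-0.0065,-0.0098],[0.083,-0.0059,-0.0117],[0.096,-0.0046,-0.0135],[0.1087,-0.0027,-0.0153]], "turn": [[0.0014,0,0.01],[0.0028,0,0.02],[0.0042,0,0.03],[0.0056,0,0.04],[0.007,0,0.05],[0.0084,0,0.06],[0.01,0,0.07],[0.0112,0,0.079]]}}

```text
clock: 6.15
tcp_pos: [0.5525, 0.031, 0.2106]
orientation: [-0.146, 2.998, 0.01]
contact_force: [3.2, 1.0, -0.2]
grip_width: 0.0206
```

Run:
```python
from h import *
done([.1087,-.0027,-.0153],[.0112,0,.079])
imaging.grab_frame("top");imaging.grab_frame("top")
o=r.get_obs();print(o["clock"],o["tcp_pos"],cur()[0],o["grip_width"],o["contact_force"],o["moment"])
f=imaging.grab_frame("wrist");save(f,"w3.png",(0,220,190,330),2.7)
import pickle;pickle.dump(f,open("w3.pkl","wb"))
```

```text
6.25 [0.5514 0.031  0.2102] [0.553  0.031  0.2106] 0.020404437211679238 [-0.2053  1.1364 -0.2642] [ 0.0706  0.3093 -0.0728]
```

View pics/w3.png

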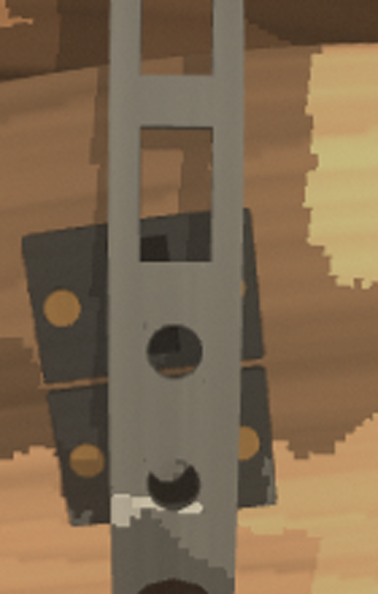

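```bash
cat >> h.py <<'E'
def fproj(f,X):
    c=np.array(f["R"])@np.array(X)+np.array(f["t"]);q=np.hypot(c[0],c[1]);a=np.arctan2(q,c[2])*f["fx"];return np.array([f["cx"]+a*c[0]/q,f["cy"]+a*c[1]/q])
E
python3 - <<'E'
from h import *
import pickle
f=pickle.load(open("w3.pkl","rb"))
cp=lambda X:(fproj(f,X)+.3-[190,0])*2.7
P=lambda u,v,z:fray(f,190+u/2.7-.3,v/2.7-.3,z)
print("pin top expected px",cp([*pin,.165]))
for n,u,v,s in [("h192",174,485,.192),("h166",175,352,.166)]:
    z=.155+s*np.sin(.14)+.004*np.cos(.14);X=P(u,v,z);print(n,X)
for u,v in [(87,461),(247,443),(62,308)]:print("bolt",P(u,v,.155))
g=pickle.load(open("w2.pkl","rb"))
for u,v in [(68,213),(193,213),(68,94)]:print("bolt before",fray(g,205+u/2.8-.3,10+v/2.8-.3,.155))
E
```

```text
pin top expected px [167.4397 469.4516]
h192 [0.5232 0.0295 0.1858]
h166 [0.4983 0.0272 0.1821]
bolt [0.5318 0.0103 0.155 ]
bolt [0.5238 0.0463 0.155 ]
bolt [0.4968 0.0024 0.155 ]
bolt before [0.532 0.01  0.155]
bolt before [0.5243 0.045  0.155 ]
bolt before [0.4974 0.0023 0.155 ]
```

Run:
```python
from h import *
pv=piv(th1)+[.0017,0]
for l in [.14,.12,.1,.08,.068]: print(row(*pose(pv,dirn(th1),l)))
```

```text
([-0.0034, -0.0003, 0.0005], [-0.0, -0.0, 0.0003])
([-0.0043, -0.0003, 0.0094], [-0.0, 0.0133, 0.0003])
([-0.005, -0.0003, 0.0183], [-0.0, 0.0266, 0.0003])
([-0.0056, -0.0003, 0.0272], [-0.0, 0.04, 0.0003])
([-0.0058, -0.0003, 0.0326], [-0.0, 0.048, 0.0003])
```

Request:
{"api": "carry_out", "payload": {"offset": [[-0.0034,0,0],[-0.0034,0,0],[-0.0043,0,0.0094],[-0.005,0,0.0183],[-0.0056,0,0.0272],[-0.0058,0,0.0326],[-0.0058,0,0.0326],[-0.0058,0,0.0326]], "turn": [[0,0,0],[0,0,0],[0,0.0133,0],[0,0.0266,0],[0,0.04,0],[0,0.048,0],[0,0.048,0],[0,0.048,0]]}}

```text
clock: 7.1
tcp_pos: [0.5583, 0.0314, 0.1947]
orientation: [-0.151, 3.07, 0.005]
contact_force: [-0.9, -0.0, -1.6]
grip_width: 0.0209
```

Run:
```python
from h import *
done([-.0058,0,.0326],[0,.048,0])
import pickle
f=imaging.grab_frame("wrist");save(f,"w4.png",(150,205,225,285),10);pickle.dump(f,open("w4.pkl","wb"))
o=r.get_obs();print(o["clock"],o["tcp_pos"],cur()[0],o["grip_width"],o["contact_force"],o["moment"])
print("pin px",(fproj(f,[*pin,.165])-[225,150])*10)
```

```text
7.15 [0.5582 0.0314 0.1948] [0.5581 0.0315 0.1949] 0.02032718193499853 [-1.1633  0.5206 -1.3057] [-0.0923  0.4913  0.1004]
pin px [270.625  242.9661]
```

View pics/w4.png

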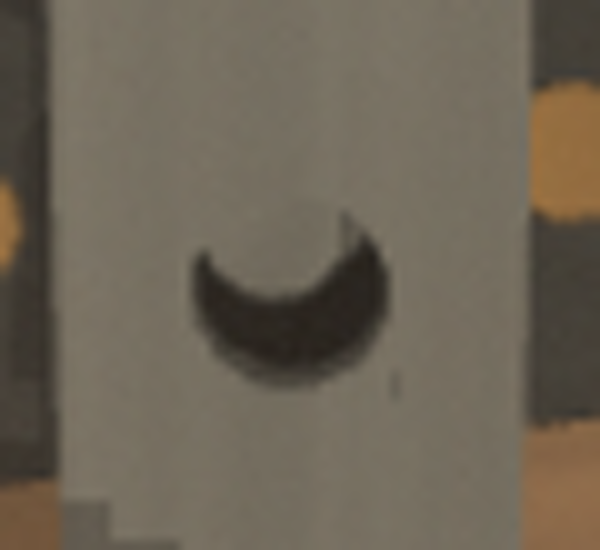

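Run:
```python
from h import *
import pickle
f=pickle.load(open("w4.pkl","rb"))
P=lambda u,v,z:fray(f,225+u/10-.45,150+v/10-.45,z)
p=P(277,228,.165);h=P(289,288,.172)
d=dirn(th1);u=np.array([np.cos(d),np.sin(d)]);n=np.array([-u[1],u[0]])
print(p,h,"pin-hole along,cross",(p-h)[:2]@u,(p-h)[:2]@n,"flat adds",.0007)
for q in [P(190,288,.172),P(388,288,.172)]: print(q)
```

```text
[0.5271 0.0286 0.165 ] [0.5281 0.0294 0.172 ] pin-hole along,cross -0.0011027461773179446 -0.0006626371793712678 flat adds 0.0007
[0.5286 0.0243 0.172 ]
[0.5276 0.0344 0.172 ]
```

Run:
```python
from h import *
d=dirn(th1);u=np.array([np.cos(d),np.sin(d)]);n=np.array([-u[1],u[0]])
pv=piv(th1)+[.0017,0]-.0015*u
for l in [.068,.06,.052,.046,.04]:
    p,R=pose(pv,d,l); p[:2]=np.array(p[:2])-.00065*n; print(row(p,R))
```

```text
([0.003, -0.0016, -0.0002], [-0.0, -0.0, 0.0003])
([0.0026, -0.0016, 0.0034], [-0.0, 0.0053, 0.0003])
([0.0023, -0.0016, 0.0069], [-0.0, 0.0106, 0.0003])
([0.002, -0.0016, 0.0096], [-0.0, 0.0146, 0.0003])
([0.0018, -0.0016, 0.0123], [-0.0, 0.0186, 0.0003])
```

Request:
{"api": "carry_out", "payload": {"offset": [[0.003,-0.0014,0],[0.003,-0.0014,0],[0.003,-0.0014,0],[0.0026,-0.0014,0.0034],[0.0023,-0.0014,0.007],[0.002,-0.0014,0.0096],[0.0018,-0.0014,0.012],[0.0018,-0.0014,0.012]], "turn": [[0,0,0],[0,0,0],[0,0,0],[0,0.0053,0],[0,0.0106,0],[0,0.0146,0],[0,0.0186,0],[0,0.0186,0]]}}

```text
clock: 7.95
tcp_pos: [0.5579, 0.0309, 0.1885]
orientation: [-0.153, 3.098, 0.003]
contact_force: [3.4, -0.0, -0.1]
grip_width: 0.0206
```

Run:
```python
from h import *
done([.0018,-.0014,.012],[0,.0186,0])
imaging.grab_frame("top")
o=r.get_obs();print(o["clock"],o["tcp_pos"],cur()[0],o["grip_width"],o["contact_force"],o["moment"])
print(Ro.from_rotvec(o["orientation"]).apply([0,0,1]))
f=imaging.grab_frame("wrist");save(f,"w5.png",(150,205,225,285),10);import pickle;pickle.dump(f,open("w5.pkl","wb"))
```

```text
8.0 [0.5579 0.0309 0.1886] [0.5577 0.0308 0.1888] 0.021102652018488256 [ 2.2662  0.7434 -0.3011] [ 0.0799 -0.5183 -0.0616]
[ 0.0397  0.0038 -0.9992]
```

Run:
```python
from h import *
d=dirn(th1);u=np.array([np.cos(d),np.sin(d)]);n=np.array([-u[1],u[0]])
pv=piv(th1)+[.0017,0]-.0015*u
for l in [.04,.034,.028,.022]:
    p,R=pose(pv,d,l); p[:2]=np.array(p[:2])-.00065*n; print(row(p,R))
```

```text
([-0.0, -0.0002, 0.0003], [-0.0, 0.0, 0.0003])
([-0.0003, -0.0002, 0.003], [-0.0, 0.004, 0.0003])
([-0.0006, -0.0002, 0.0056], [-0.0, 0.008, 0.0003])
([-0.0009, -0.0002, 0.0083], [-0.0, 0.012, 0.0003])
```

View pics/w5.png

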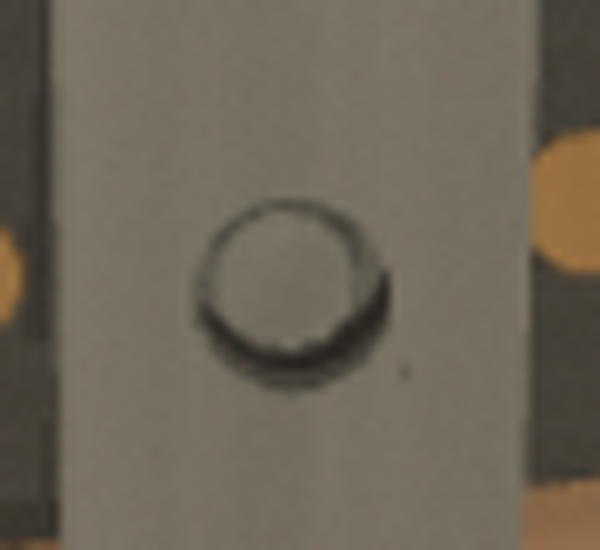

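The pin top (≈(282,275)) now shows inside the last hole (centre ≈(291,295)): it has entered. Continue lowering gently.

Request:
{"api": "carry_out", "payload": {"offset": [[0,-0.0004,0.001],[0,-0.0004,0.003],[-0.0003,-0.0004,0.0056],[-0.0003,-0.0004,0.0082],[-0.0003,-0.0004,0.0082]], "turn": [[0,0,0],[0,0.004,0],[0,0.008,0],[0,0.012,0],[0,0.012,0]]}}

```text
clock: 8.55
tcp_pos: [0.5581, 0.0307, 0.1845]
orientation: [-0.154, 3.116, 0.001]
contact_force: [2.7, 1.2, 0.2]
grip_width: 0.0209
```

Run:
```python
from h import *
done([-.0003,-.0004,.0082],[0,.012,0])
imaging.grab_frame("top")
o=r.get_obs();print(o["clock"],o["tcp_pos"],cur()[0],o["grip_width"],o["contact_force"],o["moment"])
print(row([*cur()[0][:2],.1801],tool(dirn(th1),0.001)))
```

```text
8.6 [0.5581 0.0306 0.1845] [0.5581 0.0306 0.1847] 0.02106234590437543 [ 2.9111  0.9851 -0.7524] [ 0.1571 -0.5339 -0.0627]
([0.0002, 0.0, 0.0093], [-0.0001, 0.014, 0.0003])
```

Request:
{"api": "carry_out", "payload": {"offset": [[0,0,0.0025],[0,0,0.005],[0,0,0.007],[0,0,0.009],[0,0,0.009],[0,0,0.009]], "turn": [[0,0.004,0],[0,0.008,0],[0,0.011,0],[0,0.014,0],[0,0.014,0],[0,0.014,0]]}}

```text
clock: 9.2
tcp_pos: [0.5583, 0.0306, 0.1803]
orientation: [-0.154, 3.137, -0.0]
contact_force: [3.2, 1.1, 1.4]
grip_width: 0.0211
```

Run:
```python
from h import *
done([0,0,.009],[0,.014,0])
imaging.grab_frame("top")
o=r.get_obs();print(o["clock"],o["tcp_pos"],cur()[0],o["grip_width"],o["contact_force"],o["moment"])
```

```text
9.25 [0.5582 0.0306 0.1803] [0.5582 0.0306 0.1802] 0.020805022343561443 [3.1323 1.9338 0.5576] [ 0.1517 -0.5104 -0.1223]
```

Request:
{"api": "carry_out", "payload": {"offset": [[0,0,0],[0,0,0],[0,0,0],[0,0,0],[0,0,0],[0,0,0]], "turn": [[0,0,0],[0,0,0],[0,0,0],[0,0,0],[0,0,0],[0,0,0]], "hand": 0.3}}

```text
clock: 9.85
tcp_pos: [0.558, 0.0306, 0.1802]
orientation: [-0.155, 3.137, -0.0]
contact_force: [1.3, 0.8, 0.1]
grip_width: 0.0598
```

Request:
{"api": "carry_out", "payload": {"offset": [[0,0,-0.03],[0,0,-0.08],[0,0,-0.14],[0,0,-0.2],[0,0,-0.2],[0,0,-0.2],[0,0,-0.2],[0,0,-0.2]], "turn": [[0,0,0],[0,0,0],[0,0,0],[0,0,0],[0,0,0],[0,0,0],[0,0,0],[0,0,0]]}}

```text
clock: 10.65
tcp_pos: [0.5573, 0.0306, 0.279]
orientation: [0.155, -3.137, 0.001]
contact_force: [-0.8, 0.7, -1.0]
grip_width: 0.0601
```

Run:
```python
from h import *
done([0,0,-.2],[0,0,0])
o=r.get_obs();print(o["clock"],o["tcp_pos"],o["grip_width"],o["contact_force"])
f=imaging.grab_frame("wrist");save(f,"w6.png",s=1.5);import pickle;pickle.dump(f,open("w6.pkl","wb"))
t=imaging.grab_frame("top")
for q in ["small_cheese","hygrometer","herb_cheese","pale_cheese","brine_jar"]: print(q,[(round(d["score"],2),w(t,d["xyz"])) for d in look_for(q,"top")[:1]])
```

```text
10.65 [0.5573 0.0306 0.279 ] 0.06009272322285299 [-0.8358  0.7331 -1.0264]
small_cheese [(0.7, array([ 0.65  , -0.079 ,  0.1883]))]
hygrometer [(0.89, array([0.5982, 0.1723, 0.1742]))]
herb_cheese [(0.73, array([0.508 , 0.3096, 0.0593]))]
pale_cheese [(0.56, array([ 0.6563, -0.1952,  0.0426]))]
brine_jar [(0.74, array([ 0.5438, -0.2011,  0.0883]))]
```

View pics/w6.png

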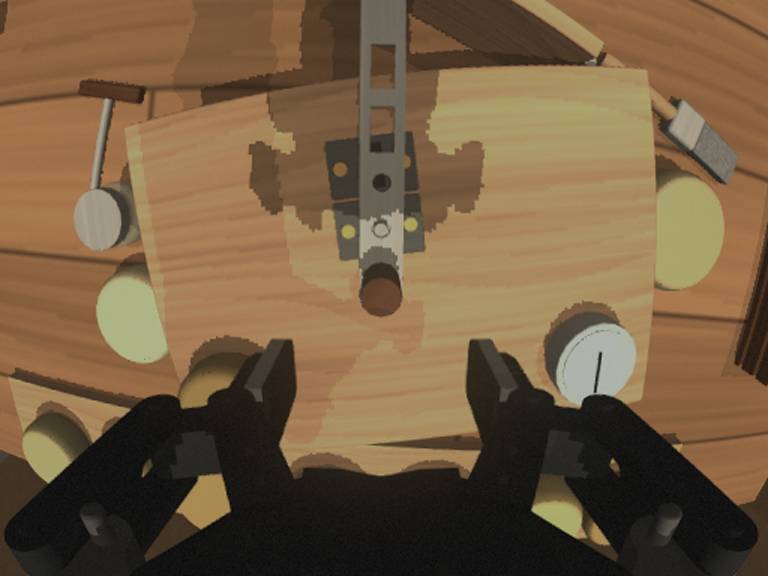

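Pin protrudes in the last hole at (381,229), with the knob beyond it at (381,293). A final check on flatness and on the small cheese, which the gripper hides in the top view, then hand in.

Run:
```python
from h import *
import pickle
s=imaging.grab_frame("scene")
for q in ["small_cheese","knob"]: print(q,[(round(d["score"],2),w(s,d["xyz"])) for d in look_for(q,"scene")[:1]])
f=pickle.load(open("w6.pkl","rb"));a=lambda u,v,z:fray(f,u/1.5,v/1.5,z)
p=a(381,229,.165);k=a(381,295,.193);h3=a(381,182,.159)
print(p,k,h3,"knob-pin",np.linalg.norm((k-p)[:2]),"h166-pin",np.linalg.norm((h3-p)[:2]))
o=r.get_obs();print(o["clock"],o["contact_force"],np.abs(o["qvel"]).max())
r.hand_in()
```

```text
small_cheese [(0.58, array([ 0.6563, -0.0524,  0.1865]))]
knob [(0.61, array([0.4624, 0.0232, 0.1625]))]
[0.5274 0.0287 0.165 ] [0.5562 0.0316 0.193 ] [0.502  0.0261 0.159 ] knob-pin 0.029019824516192394 h166-pin 0.02548841409462963
11.15 [ 0.5073 -0.0025 -0.3537] 0.0016091188392662076
the job is handed in; nothing more can be done
```

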